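Raise the easel mast to its next hole and cam-lock it

TASK

The small table easel's telescoping mast has been left between two holes, its brass button hidden inside the outer tube. Draw the mast out along its lean by the wooden grip bar until the button pops through the next hole up, let go, and then turn the cam disc by its red knob half a turn clockwise, fully home against its stop, so that the bolt is drawn in tight. Leave the paint jar, the cup and the tin standing where they are.

Things in the scene. Friction and masses are not known exactly. Their poses are not given: they have to be found in the camera images.
- easel: Table easel, all on a plywood board 240 (x) x 320 (y) x 18 mm fixed to the table; origin under the board's centre on the table top, z up. A square aluminium outer tube (28 mm wide, 160 mm long) starts at (75, -70, 30) mm in this frame and leans 30 degrees from vertical towards -x: axis (-0.5, 0, 0.866). Its upper face, normal (0.866, 0, 0.5), has three holes 50 mm apart.
- grip (a point): Centre for gripping the wooden bar on top of the mast: 14 mm thick (along this point's x), 80 mm long (y), reaching 20 mm above and 26 mm below it along z, to a blue plate 78 x 90 mm. z is the tube axis, up and out; x the normal of the tube's upper face; y the easel's y. Take it across the 14 mm with the fingers pointing down along the leaning tube axis, 30 degrees from vertical.
- next_hole (a point): Centre of the mouth of the next hole up, the middle one of the three, on the upper face of the outer tube; same axes as grip. The button pops out here when mast reads 0.050 m.
- mast (a joint): How far the inner tube is drawn out, m: 0 has the button at the lowest hole, 0.050 at the middle one (the next up), 0.100 at the top one. Starts between 0.012 and 0.034. Sliding slowly takes 5 to 15 N, a jerk more; it stays where it is left. Once the button is out it locks the tube with about 1 mm of play, and pulling further only strains it.
- button (a joint): How far the sprung brass button (9 mm across) stands out from its pressed-in place, in m: about 0 while hidden inside the outer tube, 0.0075 when it has popped fully through a hole.
- cam (a joint): Turn of the steel cam disc (88 mm across, upright axis at (50, 85) mm in the easel's frame, top 42 mm above the table), rad: 0 has the red knob towards the easel's -x, pi/2 towards +y, pi (the stop, fully home) towards +x; grows clockwise seen from above. Starts between 0 and 0.4, turns against about 4 N at the knob, stays where it is left.
- knob_mid (a point): The red crank knob on the cam disc: an upright round knob 16 mm across, 46 mm tall (43 to 89 mm above the table), 34 mm from the disc's axis, free to spin on its own pin, so the fingers need not turn with the disc. This point lies on its axis, 70 mm above the table.
- bolt (a joint): How far the cam has drawn in the bolt and its brass jaw, along the easel's y, m: 0 loose, 0.008 tight. It follows the cam only.
- jar_mid (a point): Centre of the yellow paint jar, 56 mm across, 75 mm tall, standing loose near the easel. Leave it.
- cup_mid (a point): Centre of the black cup, 76 mm across its rim, 95 mm tall, standing loose near the easel. Leave it.
- tin_mid (a point): Centre of the tin (pale metal with a green band), 66 mm across, 85 mm tall, standing loose near the easel. Leave it.

How it is judged (in metres and radians):
On the way, in this order (a step that is already met when the one before it is completed fails the run):
1. the mast is drawn out until its button has popped through the next hole, the cam still unturned (value of joint button above 0.006 m and value of joint mast between 0.046 and 0.054 m and value of joint cam below 0.8 rad), for 0.2 s.
2. the cam is turned half a turn to its stop and the bolt drawn in (value of joint cam above 2.9 rad and value of joint bolt above 0.007 m), for 0.2 s.
At the end, for the whole second after the job is handed in: The mast is locked at the middle hole (drawn out 0.050 m within 4 mm) with the button more than 6 mm out, the cam is at rest within 0.24 rad of its stop with the bolt drawn in over 7 mm, and the jar, cup and tin stand upright (within 0.35 rad) within 30 mm of where they were (all of step 2 and value of joint button above 0.006 m and value of joint mast between 0.046 and 0.054 m and distance of each of jar_mid, cup_mid, tin_mid from where it was at the start of the episode below 0.03 m and angle between each of jar_mid, cup_mid, tin_mid's own z axis and vertical below 0.35 rad and velocity of joint cam between -0.05 and 0.05 rad/s); the robot touches nothing.
It fails at once if the jar is knocked over or pushed 50 mm away (distance of jar_mid from where it was at the start of the episode above 0.05 m or angle between jar_mid's own z axis and vertical above 0.6 rad).
It fails at once if the cup is knocked over or pushed 50 mm away (distance of cup_mid from where it was at the start of the episode above 0.05 m or angle between cup_mid's own z axis and vertical above 0.6 rad).
It fails at once if the tin is knocked over or pushed 50 mm away (distance of tin_mid from where it was at the start of the episode above 0.05 m or angle between tin_mid's own z axis and vertical above 0.6 rad).
It also fails if it takes over 48 s, if anything falls off the work surface, if the arm or the gripper's body presses on something with over 40 N, if the wrist force passes 120 N, or if a joint passes its speed limit or range.

ROBOT

A 6-joint arm with a two-finger parallel gripper is mounted at the origin on the work surface. World frame = base frame: x ahead of the robot, y to its left, z up, the work surface at z = 0. Lengths are in m, angles in degrees, forces in N, time in s.
With the tool pointing down it reaches from about 0.2 to 0.875 m from the base axis. Payload 3.4 kg.
Tool frame: the origin (TCP) lies at the very end of the fingers, on their centre line; the grasp point (between the pads) lies 19 mm behind it; x points along the fingers, z is the direction in which the jaws open and shut, and the axes are right-handed (so a half turn about x gives the same grasp; the last joint's range is limited). The gripper opens to 94 mm and grips with 3 to 60 N. Pads are 16 mm wide; open, the fingers measure 119 mm over their backs; the gripper's body (75 mm by 177 mm) begins 78 mm behind the grasp point.
Start: joints at [62.796, 15.808, 86.224, -0, 77.962, -6.933], TCP at [0.199, 0.539, 0.205] pointing down, gripper open.
Joint ranges: [-165.64, 165.64], [-43.16, 119.46], [12.63, 154.43], [-67.54, 247.53], [6.08, 155.33], [-154.97, 154.97]. Speed limits (degrees/s): [147.25, 147.25, 180, 180, 180, 180].

INTERFACE

Orientations are given as a 3x3 rotation matrix whose columns are the frame's x, y, z axes.
In Python, from station import manip gives the robot as it stands.
- The arm moves only by the tool play_rows, never from a script. Its argument "steps" is a list of rows, each an object of numbers: "dx", "dy", "dz": the shift along the tool's x, y, z in mm; "turn": the turn about the tool's x in degrees; "gripper": the closure, from 0 (fully open) to 1 (shut). A call has 1 to 20 rows; each row shifts and turns the commanded pose from where the row before left it, along the tool's axes as they then stand; what a row does not reach is not made up. A row lasts 1/10 s, in which the tool goes at most 50 mm and 8.59 degrees, less where a joint would pass 70% of its speed; a pose out of reach is approached as far as the arm can. A call is refused whole if a number of a shift passes 50 or a number of a turn 8.59, either way. A call with a gripper value outside its range is refused whole. The fingers move at their own pace and stop on an object; "squeeze" is the grip in N (left out, the last holds). Time passes only in rows, so rows that do not move let the fingers close. It gives the time, the measured TCP pose, the force and the opening at its end, in the units of the state.
- manip.observe(): the state, without advancing time (a new reading comes with each control period).
- manip.read_camera(name): name is "side" or "top" or "wrist"; returns a dict with "image" (480x640x3 uint8, red, green, blue), "fov_y" (degrees; the focal length in pixels is half the picture's height over the tangent of half this angle, whatever the lens; pixels are square), "cx", "cy" (the principal point, pixels), "R" (3x3) and "t" (3): a world point X has camera coordinates R X + t; the wrist camera has in their place "tool_from_camera" (4x4, takes a point from camera to tool coordinates, whose origin is the TCP and whose axes are the tool frame's). Camera axes: x right, y down, z forward; pixel columns grow to the right and rows downward; lengths in m; the calibration is good to about 2 mm. The wrist camera is an equidistant fisheye: a pixel r from the principal point sees the ray r / f radians off the axis. A picture is of the moment at which its call begins: read the wrist's pose just before it. There is no depth.
- manip.job_done(): hands the job in, once; it reports no verdict.
The state is a dict: "t": time; "joints": joint angles; "joint_velocities": joint speeds; "tau": joint torques, N m; "eef_pos": TCP position; "orientation": TCP orientation; "wrist_force": force on the tool from outside, world axes, zero at the start; "ft_torque": the same for the moment, N m; "gripper_width": opening from 0.0 (shut) to 1.0 (fully open).
Only numpy, scipy, OpenCV 4.12 (cv2) and the standard library are available. Lean on these libraries where they do the work, as an engineer would, in place of code of your own. Each camera call takes 0.05 s, during which the arm holds its last target.

## Working session

There is one attempt and no reset: what is moved stays moved. The work goes in short steps, Python scripts to look and compute and a tool call to move; the robot and the scene stay as the last step left them, time stands still between calls to the robot, and variables do not carry over. Pictures are saved under pics/ and viewed, and the job is handed in when it is done.

Besides the shell and the picture viewer there is one more tool, called as name([rows], argument=value, ...), one row to a line, values as JSON. play_rows: Moves the arm, as the interface text tells. Its arguments: {"type":"object","properties":{"steps":{"type":"array","items":{"type":"object","properties":{"dx":{"type":"number"},"dy":{"type":"number"},"dz":{"type":"number"},"turn":{"type":"number"},"gripper":{"type":"number"}}}},"squeeze":{"type":"number"}},"required":["steps"]}

```bash
mkdir -p pics; ls; python3 - <<'E'
from station import manip
import cv2,json,numpy as np
s=manip.observe(); print({k:np.round(v,4).tolist() for k,v in s.items()})
for n in ["side","top","wrist"]:
    c=manip.read_camera(n); cv2.imwrite(f"pics/{n}0.png",cv2.cvtColor(c["image"],cv2.COLOR_RGB2BGR))
    np.save(f"pics/{n}0.npy",c["image"])
    print(n,{k:np.round(v,4).tolist() for k,v in c.items() if k!="image"})
    json.dump({k:np.array(v).tolist() for k,v in c.items() if k!="image"},open(f"pics/{n}0.json","w"))
E
```

```text
pics
{'t': 0.0, 'joints': [62.7984, 15.8447, 86.2923, 0.0001, 77.9617, -6.9332], 'joint_velocities': [-0.0296, 0.1174, 0.0892, 0.0952, 0.0354, 0.0886], 'tau': [0.0018, -40.4585, -23.7229, 0.0703, 0.0345, -0.0001], 'eef_pos': [0.1989, 0.5389, 0.2047], 'orientation': [[-0.0008, -0.9381, 0.3464], [-0.0015, 0.3464, 0.9381], [-1.0, 0.0002, -0.0017]], 'wrist_force': [0.3995, -0.4666, 0.6406], 'ft_torque': [0.0088, 0.0011, 0.0537], 'gripper_width': 1.0025}
side {'fov_y': 56.9111, 'cx': 322.1264, 'cy': 238.9118, 'R': [[-0.8763, -0.4816, 0.0142], [-0.3136, 0.5479, -0.7755], [0.3657, -0.6841, -0.6311]], 't': [0.5254, 0.2893, 0.6574]}
top {'fov_y': 48.8569, 'cx': 316.6485, 'cy': 238.3072, 'R': [[0.026, -0.9993, 0.0274], [-0.9958, -0.0283, -0.0867], [0.0874, -0.025, -0.9959]], 't': [-0.0505, 0.6131, 0.9578]}
wrist {'fov_y': 65.7065, 'cx': 315.5907, 'cy': 242.8498, 'tool_from_camera': [[0.0011, -0.2298, 0.9732, -0.1788], [-0.0013, -0.9732, -0.2298, 0.066], [1.0, -0.001, -0.0014, 0.0003], [0.0, 0.0, 0.0, 1.0]]}
```

View pics/side0.png

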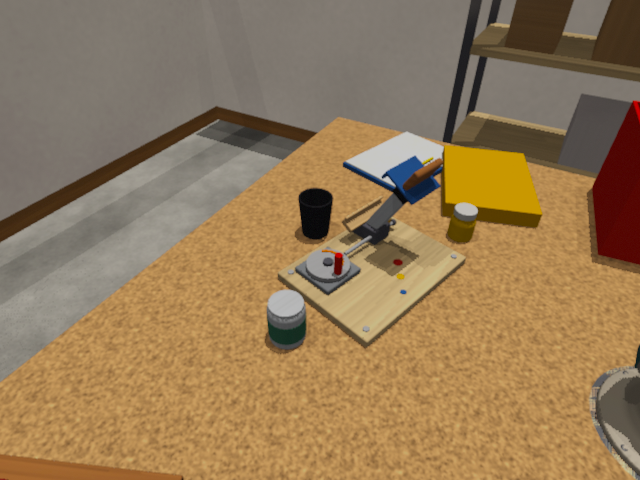

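View pics/top0.png

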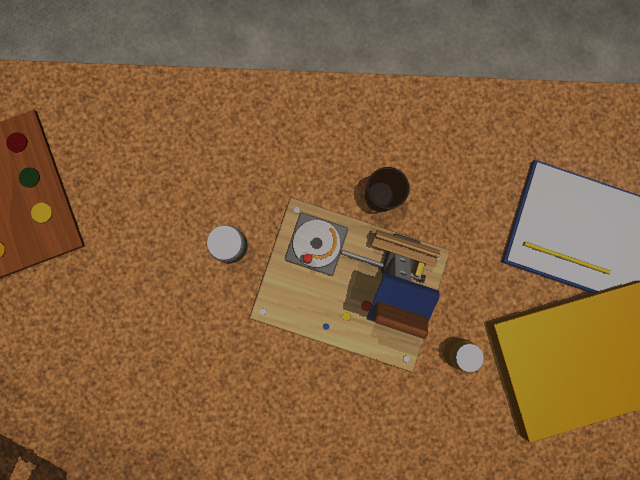

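View pics/wrist0.png

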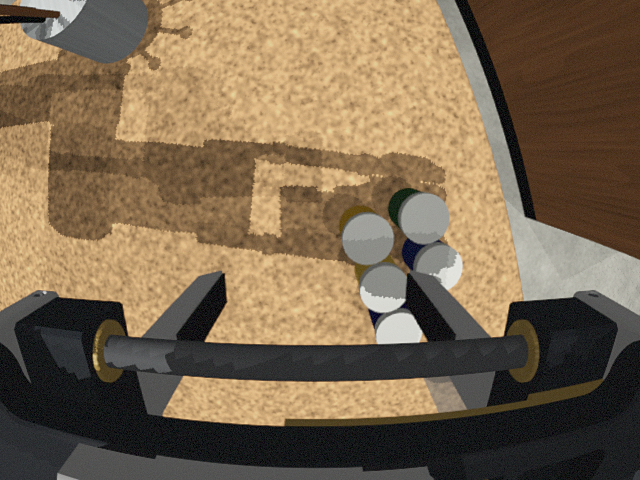

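```bash
python3 - <<'E'
import cv2
t=cv2.imread("pics/top0.png")[185:385,235:490]; cv2.imwrite("pics/topc.png",cv2.resize(t,None,fx=3,fy=3,interpolation=cv2.INTER_CUBIC))
t=cv2.imread("pics/side0.png")[140:345,265:480]; cv2.imwrite("pics/sidec.png",cv2.resize(t,None,fx=3.7,fy=2.9,interpolation=cv2.INTER_CUBIC) if 0 else cv2.resize(t,None,fx=2.9,fy=2.9,interpolation=cv2.INTER_CUBIC))
E
```

```text
(no output)
```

View pics/topc.png

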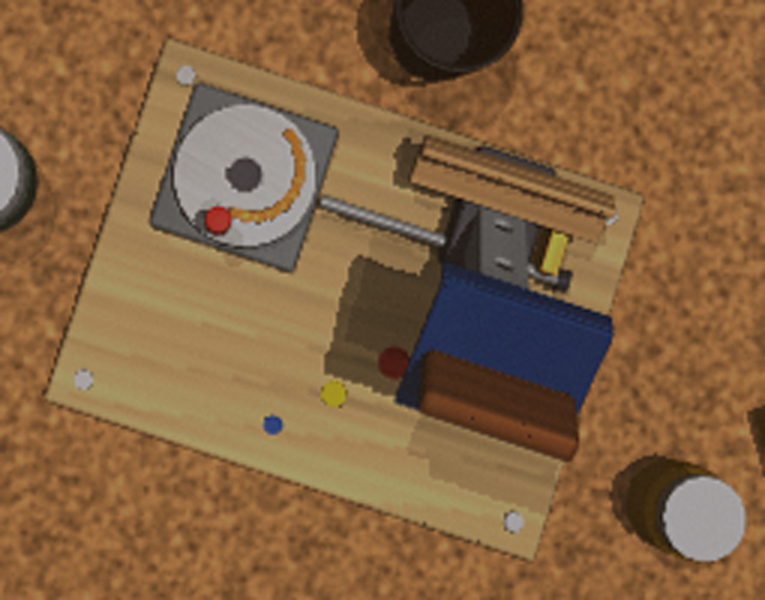

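View pics/sidec.png

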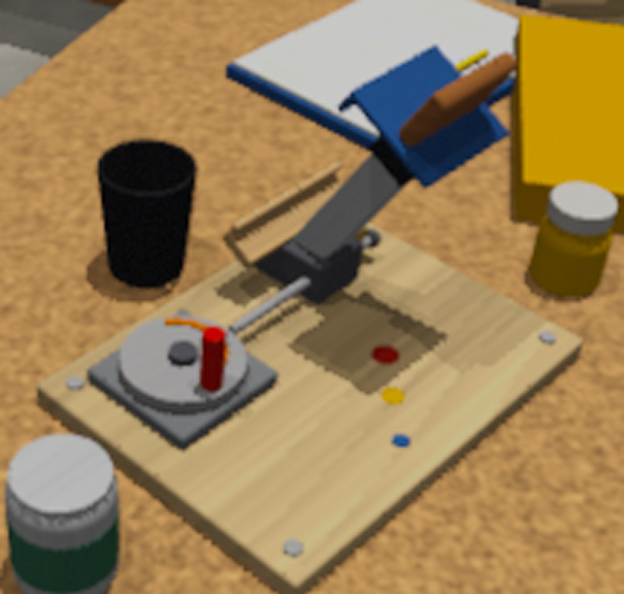

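```bash
cat > h.py <<'E'
import numpy as np,json,cv2
def cam(n):
    c=json.load(open(f"pics/{n}.json"));R=np.array(c["R"]);t=np.array(c["t"]);f=240/np.tan(np.radians(c["fov_y"]/2));return R,t,f,c["cx"],c["cy"]
def proj(n,X):
    R,t,f,cx,cy=cam(n);p=np.atleast_2d(X)@R.T+t;return np.c_[cx+f*p[:,0]/p[:,2],cy+f*p[:,1]/p[:,2]]
def ray(n,u,v):
    R,t,f,cx,cy=cam(n);d=R.T@np.array([(u-cx)/f,(v-cy)/f,1]);return -R.T@t,d/np.linalg.norm(d)
def onz(n,u,v,z):
    o,d=ray(n,u,v);return o+d*(z-o[2])/d[2]
def tri(p,q,n="top0",m="side0"):
    a,d=ray(n,*p);b,e=ray(m,*q);s=np.linalg.lstsq(np.c_[d,-e],b-a,rcond=None)[0]
    P,Q=a+s[0]*d,b+s[1]*e;return (P+Q)/2,np.linalg.norm(P-Q)
T=lambda x,y:(x/3+235-1/3,y/3+185-1/3)
S=lambda x,y:(x/2.9+265-.33,y/2.9+140-.33)
E
python3 - <<'E'
from h import *
from scipy.optimize import least_squares
tc={(120,160):T(168,40),(120,-160):T(641,195),(-120,160):T(47,400),(-120,-160):T(533,558)}
sc={(120,160):S(40,393),(-120,160):S(297,580),(-120,-160):S(580,345)}
for k,v in tc.items(): print(k,v,onz("top0",*v,.018).round(4))
for k,v in sc.items(): print('s',k,onz("side0",*v,.018).round(4))
def E(p,L):
    c,s=np.cos(p[2]),np.sin(p[2]);L=np.array(L)/1e3;return np.c_[p[0]+c*L[:,0]-s*L[:,1],p[1]+s*L[:,0]+c*L[:,1],L[:,2]]
def res(p,use):
    r=[]
    for n,d in (("top0",tc),("side0",sc)):
        if n in use: r.append((proj(n,E(p,[(*k,18) for k in d]))-np.array(list(d.values()))).ravel())
    return np.concatenate(r)
for use in (["top0"],["side0"],["top0","side0"]):
    q=least_squares(res,[.5,0,-.3],args=(use,));print(use,q.x[:2].round(4),np.degrees(q.x[2]).round(2),q.fun.round(1))
# knob top
print("knobtop tri",tri(T(218,219),S(214,333)), onz("top0",*T(218,219),.089),onz("side0",*S(214,333),.089))
# disc axis
c=E(q.x,[(50,85,42),(75,-70,30)]);print(c)
print("axis",onz("top0",*T(244,174),.044))
for n,p in(("tin top",(226,243)),("cup",(388,189)),("jar",(470,358))): print(n,onz("top0",*p,{"tin top":.085,"cup":.095,"jar":.075}[n]))
E
```

```text
(120, 160) (290.6666666666667, 198.0) [0.6902 0.0171 0.018 ]
(120, -160) (448.3333333333333, 249.66666666666666) [ 0.6006 -0.2837  0.018 ]
(-120, 160) (250.33333333333331, 318.00000000000006) [0.4636 0.0849 0.018 ]
(-120, -160) (412.3333333333333, 370.6666666666667) [ 0.3743 -0.2175  0.018 ]
s (120, 160) [0.6868 0.0224 0.018 ]
s (-120, 160) [0.4671 0.0811 0.018 ]
s (-120, -160) [ 0.3754 -0.2122  0.018 ]
['top0'] [ 0.5323 -0.0998] -16.5 [-1.2 -1.4  1.9 -0.6 -1.5  0.4  0.9  1.4]
['side0'] [ 0.5344 -0.1014] -16.28 [-2.1 -2.5  0.5  2.7  1.7 -2.3]
['top0', 'side0'] [ 0.533  -0.1002] -16.47 [-1.  -1.7  2.1 -1.  -1.3  0.1  1.1  1.  -1.9 -2.1  0.6  3.4  2.3 -1.6]
knobtop tri (array([ 0.57500161, -0.01665251,  0.09138119]), np.float64(0.0011373141349693234)) [ 0.57459815 -0.01689547  0.089     ] [ 0.57670275 -0.01892521  0.089     ]
[[ 0.60503311 -0.03288846  0.042     ]
 [ 0.58506688 -0.18861691  0.03      ]]
axis [ 0.60478305 -0.03238145  0.044     ]
tin top [0.5965139  0.12565983 0.085     ]
cup [ 0.69882813 -0.15515548  0.095     ]
jar [ 0.40716964 -0.30692744  0.075     ]
```

```bash
python3 - <<'E'
from h import *
for n in("top0","side0"):
    R,t,*_=cam(n);print(n,-R.T@t)
t=cv2.imread("pics/top0.png")[260:345,350:450]; cv2.imwrite("pics/tb.png",cv2.resize(t,None,fx=7,fy=7,interpolation=cv2.INTER_NEAREST))
t=cv2.imread("pics/side0.png")[145:245,355:455]; cv2.imwrite("pics/sb.png",cv2.resize(t,None,fx=6,fy=6,interpolation=cv2.INTER_NEAREST))
E
```

```text
top0 [ 0.528162   -0.00915713  1.00840296]
side0 [0.31074159 0.5442498  0.6318413 ]
```

View pics/tb.png

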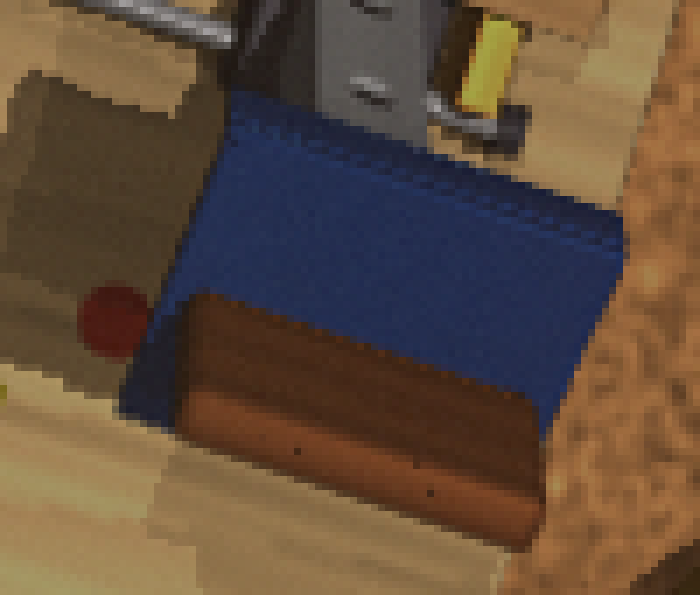

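View pics/sb.png

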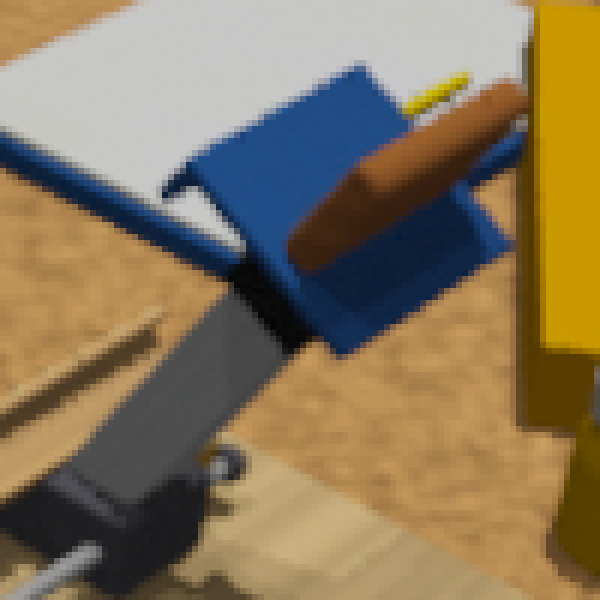

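```bash
python3 - <<'E'
from h import *
Tb=lambda x,y:(x/7+350-.43,y/7+260-.43)
Sb=lambda x,y:(x/6+355-.42,y/6+145-.42)
pts={(7,40):((190,388),(366,162)),(-7,40):((182,435),(388,205)),(7,-40):((542,490),(505,85)),(-7,-40):((527,550),(527,105))}
y=np.radians(-16.4);ex=np.array([np.cos(y),np.sin(y),0]);ey=np.array([-np.sin(y),np.cos(y),0]);O=np.array([.533,-.1,0])
P=[]
for k,(a,b) in pts.items():
    p,g=tri(Tb(*a),Sb(*b));P.append(p);d=p-O;print(k,p.round(4),g.round(4),"easel",np.round([d@ex*1e3,d@ey*1e3,p[2]*1e3],1))
m=np.mean(P,0)
az=-.5*ex+np.array([0,0,.866]);ax=.866*ex+np.array([0,0,.5])
print("top c",m,"grip",m-.02*az)
g=m-.02*az; b=O+.075*ex-.07*ey+[0,0,.03]
print("rel to base in axes",(g-b)@ax,(g-b)@ey,(g-b)@az)
# wireframe check: hole centres
for L in ((m-b)@az,):
  c=[b+az*L+ax*sx+ey*sy for sx in(.007,-.007) for sy in(.04,-.04)]
  print(proj("top0",c)-np.array([Tb(*pts[k][0]) for k in((7,40),(7,-40),(-7,40),(-7,-40))]));print(proj("side0",c)-np.array([Sb(*pts[k][1]) for k in((7,40),(7,-40),(-7,40),(-7,-40))]))
E
```

```text
(7, 40) [ 0.4859 -0.1182  0.2426] 0.002 easel [-40.  -30.7 242.6]
(-7, 40) [ 0.4765 -0.118   0.2313] 0.0002 easel [-49.2 -33.2 231.3]
(7, -40) [ 0.4667 -0.1924  0.2374] 0.0016 easel [ -37.5 -107.4  237.4]
(-7, -40) [ 0.4562 -0.1893  0.235 ] 0.0027 easel [ -48.5 -107.3  235. ]
top c [ 0.47131853 -0.15445436  0.2365889 ] grip [ 0.48091167 -0.15727778  0.2192689 ]
rel to base in axes 0.0004160974943756557 0.00034593221897722575 0.21830545943506954
[[-0.13583791 -0.85787572]
 [ 2.18080464  1.62355423]
 [-2.13437162  0.14346763]
 [ 0.78131932  0.63841514]]
[[-1.99612118  1.10517154]
 [ 0.8855132  -1.56939175]
 [-0.50116361  0.10550745]
 [ 2.16787017  0.88451918]]
```

play_rows([
  {"dx": -35,"turn": -1},
  {"dx": -35,"turn": -1},
  {"dx": -35,"turn": -1},
  {"dx": -35,"turn": -0.9},
  {"dy": -15,"dz": -20},
  {"dy": -28,"dz": -35},
  {"dy": -28,"dz": -35},
  {"dy": -28,"dz": -35},
  {"dy": -28,"dz": -35},
  {"dy": -28,"dz": -35},
  {"dy": -28,"dz": -35},
  {"dy": -28,"dz": -35},
  {"dy": -28,"dz": -35},
  {"dy": -28,"dz": -35},
  {"dy": -28,"dz": -35},
  {"dy": -28,"dz": -35},
  {"dy": -28,"dz": -35},
  {"dy": -28,"dz": -35},
  {"dy": -28,"dz": -35},
  {"dy": -28,"dz": -35},
])

```text
validation failed for argument at $.st...
```

play_rows([
  {"dx": -35,"dy": 0,"dz": 0,"turn": -1,"gripper": 0},
  {"dx": -35,"dy": 0,"dz": 0,"turn": -1,"gripper": 0},
  {"dx": -35,"dy": 0,"dz": 0,"turn": -1,"gripper": 0},
  {"dx": -35,"dy": 0,"dz": 0,"turn": -0.9,"gripper": 0},
])

```text
t: 0.55
eef_pos: [0.1991, 0.5391, 0.3465]
orientation: [[-0.0, -0.96, 0.281], [-0.001, 0.281, 0.96], [-1.0, 0.0, -0.001]]
wrist_force: [-0.1, 0.7, 0.1]
gripper_width: 0.999
```

play_rows([
  {"dx": 0,"dy": -14,"dz": -18,"turn": 0,"gripper": 0},
  {"dx": 0,"dy": -28,"dz": -35,"turn": 0,"gripper": 0},
  {"dx": 0,"dy": -28,"dz": -35,"turn": 0,"gripper": 0},
  {"dx": 0,"dy": -28,"dz": -35,"turn": 0,"gripper": 0},
  {"dx": 0,"dy": -28,"dz": -35,"turn": 0,"gripper": 0},
  {"dx": 0,"dy": -28,"dz": -35,"turn": 0,"gripper": 0},
  {"dx": 0,"dy": -28,"dz": -35,"turn": 0,"gripper": 0},
  {"dx": 0,"dy": -28,"dz": -35,"turn": 0,"gripper": 0},
  {"dx": 0,"dy": -28,"dz": -35,"turn": 0,"gripper": 0},
  {"dx": 0,"dy": -28,"dz": -35,"turn": 0,"gripper": 0},
  {"dx": 0,"dy": -28,"dz": -35,"turn": 0,"gripper": 0},
  {"dx": 0,"dy": -28,"dz": -35,"turn": 0,"gripper": 0},
  {"dx": 0,"dy": -28,"dz": -35,"turn": 0,"gripper": 0},
  {"dx": 0,"dy": -28,"dz": -35,"turn": 0,"gripper": 0},
  {"dx": 0,"dy": -28,"dz": -35,"turn": 0,"gripper": 0},
  {"dx": 0,"dy": -28,"dz": -35,"turn": 0,"gripper": 0},
  {"dx": 0,"dy": -20,"dz": -30,"turn": 0,"gripper": 0},
  {"dx": 0,"dy": -10,"dz": -14,"turn": 0,"gripper": 0},
])

```text
t: 2.35
eef_pos: [0.4795, -0.1573, 0.3445]
orientation: [[-0.001, -0.959, 0.285], [0.0, 0.285, 0.959], [-1.0, 0.001, -0.0]]
wrist_force: [1.2, 0.5, 0.2]
gripper_width: 0.998
```

```bash
cat > shot.py <<'E'
import sys,json,cv2,numpy as np
from station import manip
def shot(tag,names):
    for n in names:
        s=manip.observe();c=manip.read_camera(n);cv2.imwrite(f"pics/{n}{tag}.png",cv2.cvtColor(c["image"],cv2.COLOR_RGB2BGR))
        json.dump({**{k:np.array(v).tolist() for k,v in c.items() if k!="image"},"p":list(map(float,s["eef_pos"])),"o":np.array(s["orientation"]).tolist()},open(f"pics/{n}{tag}.json","w"))
shot(sys.argv[1],sys.argv[2:])
s=manip.observe();print(s["t"],np.round(s["eef_pos"],4),np.round(s["wrist_force"],1),s["gripper_width"])
E
python3 shot.py 1 wrist top
```

```text
2.45 [ 0.4793 -0.1559  0.3445] [-0.1  0.2  0.4] 1.0041430434074372
```

View pics/wrist1.png

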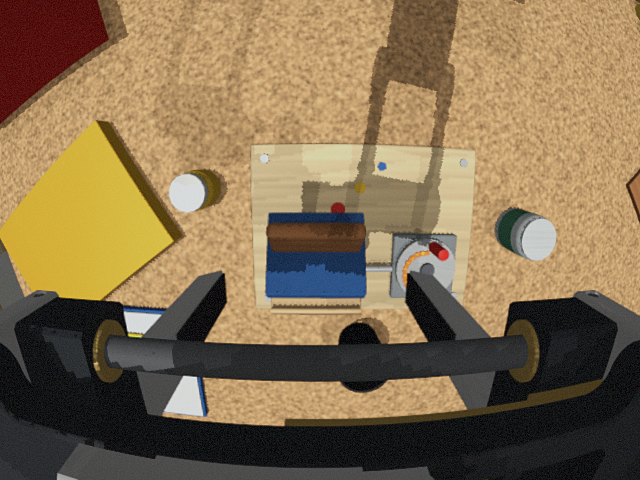

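play_rows([
  {"dx": 25,"dy": 0,"dz": 0,"turn": 0,"gripper": 0},
  {"dx": 25,"dy": 0,"dz": 0,"turn": 0,"gripper": 0},
  {"dx": 20,"dy": 0,"dz": 0,"turn": 0,"gripper": 0},
  {"dx": 20,"dy": 0,"dz": 0,"turn": 0,"gripper": 0},
  {"dx": 8,"dy": 0,"dz": 0,"turn": 0,"gripper": 0},
  {"dx": 0,"dy": 0,"dz": 0,"turn": 0,"gripper": 0},
])

```text
t: 3.05
eef_pos: [0.478, -0.1527, 0.2469]
orientation: [[-0.002, -0.96, 0.28], [0.002, 0.28, 0.96], [-1.0, 0.002, 0.001]]
wrist_force: [-0.3, 0.1, 0.5]
gripper_width: 1.005
```

```bash
python3 shot.py 2 wrist
```

```text
3.1 [ 0.4788 -0.1534  0.2479] [0.2 0.3 0.5] 0.9990869775961948
```

View pics/wrist2.png

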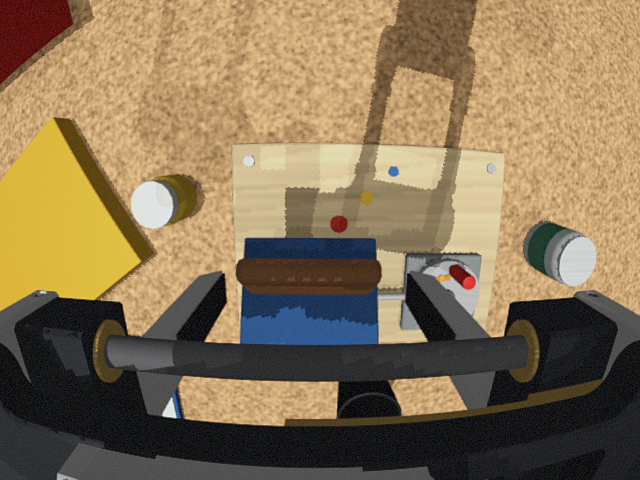

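play_rows([
  {"dx": 0,"dy": -1,"dz": -4,"turn": 0,"gripper": 0},
  {"dx": 10,"dy": 0,"dz": 0,"turn": 0,"gripper": 0},
  {"dx": 10,"dy": 0,"dz": 0,"turn": 0,"gripper": 0},
  {"dx": 10,"dy": 0,"dz": 0,"turn": 0,"gripper": 0},
  {"dx": 7,"dy": 0,"dz": 0,"turn": 0,"gripper": 0},
  {"dx": 6,"dy": 0,"dz": 0,"turn": 0,"gripper": 0},
  {"dx": 0,"dy": 0,"dz": 0,"turn": 0,"gripper": 0},
])

```text
t: 3.8
eef_pos: [0.4782, -0.1584, 0.2033]
orientation: [[-0.002, -0.959, 0.282], [0.001, 0.282, 0.959], [-1.0, 0.002, 0.001]]
wrist_force: [-0.3, 0.3, 0.3]
gripper_width: 0.996
```

```bash
python3 shot.py 3 wrist side
```

```text
3.9 [ 0.4789 -0.1587  0.2044] [ 0.3  1.2 -0.6] 1.0029588093033872
```

View pics/wrist3.png

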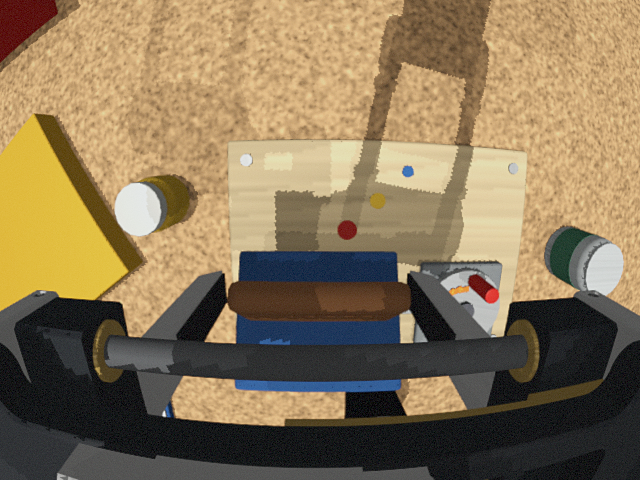

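View pics/side3.png

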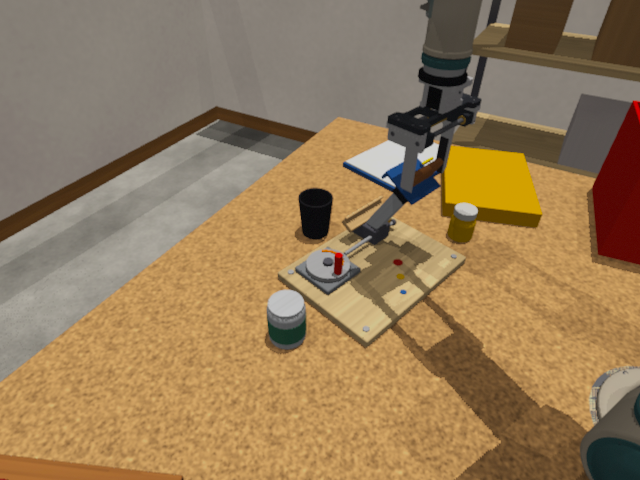

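play_rows([
  {"dx": 0,"dy": 0,"dz": 1,"turn": 0,"gripper": 0.3},
  {"dx": 0,"dy": 0,"dz": 0,"turn": 0,"gripper": 0.3},
  {"dx": 0,"dy": 0,"dz": 0,"turn": 0,"gripper": 0.3},
  {"dx": 0,"dy": 0,"dz": 0,"turn": 0,"gripper": 0.3},
  {"dx": 0,"dy": 0,"dz": 0,"turn": 0,"gripper": 0.3},
  {"dx": 0,"dy": 0,"dz": 0,"turn": 0,"gripper": 0.3},
  {"dx": 0,"dy": 0,"dz": 0,"turn": 0,"gripper": 0.3},
  {"dx": 0,"dy": 0,"dz": 0,"turn": 0,"gripper": 0.3},
], squeeze=45)

```text
t: 4.7
eef_pos: [0.4795, -0.1574, 0.2048]
orientation: [[0.001, -0.959, 0.282], [0.001, 0.282, 0.959], [-1.0, -0.001, 0.001]]
wrist_force: [2.1, 4.2, 3.7]
gripper_width: 0.848
```

play_rows([
  {"dx": -0.87,"dy": 0.5,"dz": 0,"turn": 0,"gripper": 0.3},
  {"dx": -0.87,"dy": 0.5,"dz": 0,"turn": 0,"gripper": 0.3},
  {"dx": -0.87,"dy": 0.5,"dz": 0,"turn": 0,"gripper": 0.3},
  {"dx": -0.87,"dy": 0.5,"dz": 0,"turn": 0,"gripper": 0.3},
  {"dx": -0.87,"dy": 0.5,"dz": 0,"turn": 0,"gripper": 0.3},
  {"dx": -0.87,"dy": 0.5,"dz": 0,"turn": 0,"gripper": 0.3},
  {"dx": -0.87,"dy": 0.5,"dz": 0,"turn": 0,"gripper": 0.3},
  {"dx": -0.87,"dy": 0.5,"dz": 0,"turn": 0,"gripper": 0.3},
])

```text
t: 5.5
eef_pos: [0.4765, -0.1565, 0.2101]
orientation: [[0.002, -0.959, 0.282], [0.001, 0.282, 0.959], [-1.0, -0.001, 0.001]]
wrist_force: [6.3, 4.3, -6.6]
gripper_width: 0.848
```

```bash
python3 shot.py 4 wrist side
```

```text
5.6 [ 0.4764 -0.1565  0.2103] [ 5.5  3.8 -3.8] 0.8524697512142645
```

View pics/wrist4.png

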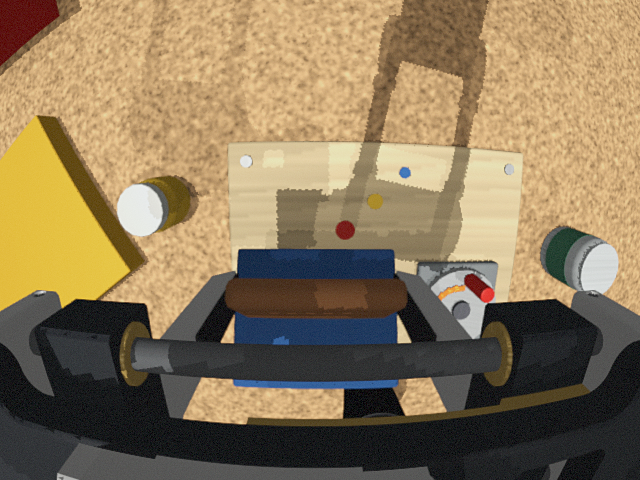

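play_rows([
  {"dx": -0.87,"dy": 0.5,"dz": 0,"turn": 0,"gripper": 0.3},
  {"dx": -0.87,"dy": 0.5,"dz": 0,"turn": 0,"gripper": 0.3},
  {"dx": -0.87,"dy": 0.5,"dz": 0,"turn": 0,"gripper": 0.3},
  {"dx": -0.87,"dy": 0.5,"dz": 0,"turn": 0,"gripper": 0.3},
  {"dx": -0.87,"dy": 0.5,"dz": 0,"turn": 0,"gripper": 0.3},
  {"dx": -0.87,"dy": 0.5,"dz": 0,"turn": 0,"gripper": 0.3},
  {"dx": -0.87,"dy": 0.5,"dz": 0,"turn": 0,"gripper": 0.3},
  {"dx": -0.87,"dy": 0.5,"dz": 0,"turn": 0,"gripper": 0.3},
])

```text
t: 6.4
eef_pos: [0.4727, -0.1554, 0.2171]
orientation: [[0.002, -0.959, 0.282], [0.001, 0.282, 0.959], [-1.0, -0.001, 0.001]]
wrist_force: [7.1, 3.5, -6.7]
gripper_width: 0.851
```

play_rows([
  {"dx": -0.87,"dy": 0.5,"dz": 0,"turn": 0,"gripper": 0.3},
  {"dx": -0.87,"dy": 0.5,"dz": 0,"turn": 0,"gripper": 0.3},
  {"dx": -0.87,"dy": 0.5,"dz": 0,"turn": 0,"gripper": 0.3},
])

```text
t: 6.7
eef_pos: [0.4712, -0.155, 0.2196]
orientation: [[0.002, -0.959, 0.282], [0.001, 0.282, 0.959], [-1.0, -0.001, 0.001]]
wrist_force: [5.7, 3.2, -4.7]
gripper_width: 0.849
```

play_rows([
  {"dx": -0.87,"dy": 0.5,"dz": 0,"turn": 0,"gripper": 0.3},
  {"dx": -0.87,"dy": 0.5,"dz": 0,"turn": 0,"gripper": 0.3},
  {"dx": -0.87,"dy": 0.5,"dz": 0,"turn": 0,"gripper": 0.3},
])

```text
t: 7.0
eef_pos: [0.4698, -0.1546, 0.2223]
orientation: [[0.002, -0.959, 0.282], [0.001, 0.282, 0.959], [-1.0, -0.001, 0.001]]
wrist_force: [6.3, 3.4, -6.6]
gripper_width: 0.848
```

play_rows([
  {"dx": -0.87,"dy": 0.5,"dz": 0,"turn": 0,"gripper": 0.3},
  {"dx": -0.87,"dy": 0.5,"dz": 0,"turn": 0,"gripper": 0.3},
])

```text
t: 7.2
eef_pos: [0.4688, -0.1543, 0.224]
orientation: [[0.002, -0.959, 0.282], [0.001, 0.282, 0.959], [-1.0, -0.001, 0.001]]
wrist_force: [5.8, 4.3, -6.8]
gripper_width: 0.847
```

```bash
python3 shot.py 5 top side; python3 - <<'E'
import cv2
t=cv2.imread("pics/top5.png")[225:345,350:450]
s=cv2.imread("pics/side5.png")[145:265,345:445]
cv2.imwrite("pics/b5.png",cv2.hconcat([cv2.resize(t,None,fx=4,fy=5-1),cv2.resize(s,None,fx=4,fy=4)]))
E
```

```text
7.3 [ 0.4687 -0.1542  0.2243] [ 4.8  4.4 -2.5] 0.8445469456206149
```

View pics/b5.png

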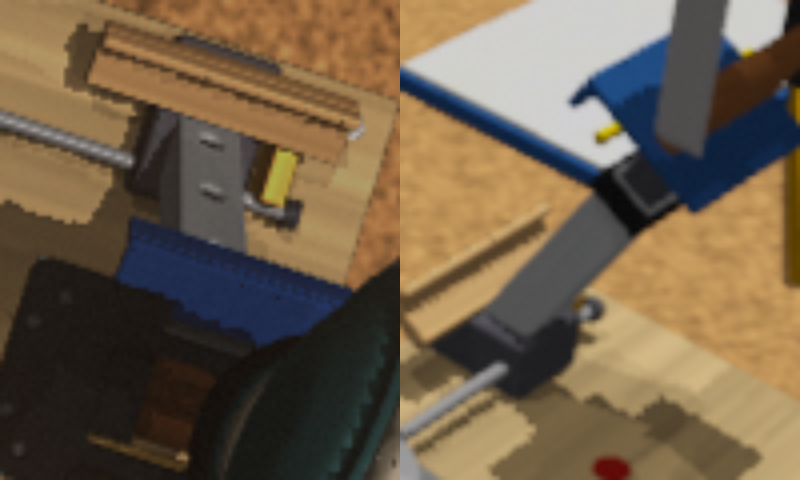

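play_rows([
  {"dx": -0.87,"dy": 0.5,"dz": 0,"turn": 0,"gripper": 0.3},
  {"dx": -0.87,"dy": 0.5,"dz": 0,"turn": 0,"gripper": 0.3},
])

```text
t: 7.5
eef_pos: [0.4679, -0.154, 0.2258]
orientation: [[0.002, -0.959, 0.282], [0.001, 0.282, 0.959], [-1.0, -0.001, 0.001]]
wrist_force: [5.7, 3.2, -6.5]
gripper_width: 0.85
```

play_rows([
  {"dx": -0.87,"dy": 0.5,"dz": 0,"turn": 0,"gripper": 0.3},
  {"dx": -0.87,"dy": 0.5,"dz": 0,"turn": 0,"gripper": 0.3},
])

```text
t: 7.7
eef_pos: [0.4669, -0.1537, 0.2275]
orientation: [[0.002, -0.959, 0.282], [0.001, 0.282, 0.959], [-1.0, -0.001, 0.001]]
wrist_force: [6.6, 3.4, -6.0]
gripper_width: 0.849
```

play_rows([
  {"dx": -0.87,"dy": 0.5,"dz": 0,"turn": 0,"gripper": 0.3},
  {"dx": -0.87,"dy": 0.5,"dz": 0,"turn": 0,"gripper": 0.3},
])

```text
t: 7.9
eef_pos: [0.4659, -0.1534, 0.2293]
orientation: [[0.002, -0.959, 0.282], [0.001, 0.282, 0.959], [-1.0, -0.001, 0.001]]
wrist_force: [6.5, 4.2, -5.6]
gripper_width: 0.845
```

```bash
python3 shot.py 6 top; python3 - <<'E'
import cv2
t=cv2.imread("pics/top6.png")[225:345,350:450]
cv2.imwrite("pics/b6.png",cv2.resize(t,None,fx=4,fy=4))
E
```

```text
7.95 [ 0.4658 -0.1533  0.2295] [ 4.1  3.9 -3. ] 0.8471079313252206
```

View pics/b6.png

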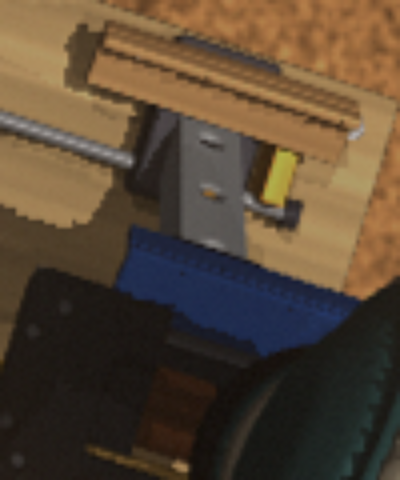

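play_rows([
  {"dx": -0.87,"dy": 0.5,"dz": 0,"turn": 0,"gripper": 0.3},
  {"dx": 0,"dy": 0,"dz": 0,"turn": 0,"gripper": 0.3},
])

```text
t: 8.15
eef_pos: [0.4652, -0.1532, 0.2305]
orientation: [[0.001, -0.959, 0.282], [0.001, 0.282, 0.959], [-1.0, -0.001, 0.001]]
wrist_force: [4.1, 3.2, -3.5]
gripper_width: 0.847
```

play_rows([
  {"dx": -0.87,"dy": 0.5,"dz": 0,"turn": 0,"gripper": 0.3},
  {"dx": 0,"dy": 0,"dz": 0,"turn": 0,"gripper": 0.3},
])

```text
t: 8.35
eef_pos: [0.4647, -0.153, 0.2315]
orientation: [[0.001, -0.959, 0.282], [0.001, 0.282, 0.959], [-1.0, -0.001, 0.001]]
wrist_force: [4.9, 4.6, -2.5]
gripper_width: 0.846
```

```bash
python3 shot.py 7 top; python3 - <<'E'
import cv2
t=cv2.imread("pics/top7.png")[225:345,350:450]
cv2.imwrite("pics/b7.png",cv2.resize(t,None,fx=4,fy=4))
E
```

```text
8.4 [ 0.4647 -0.153   0.2315] [ 4.1  4.  -1.8] 0.8486301765216241
```

View pics/b7.png

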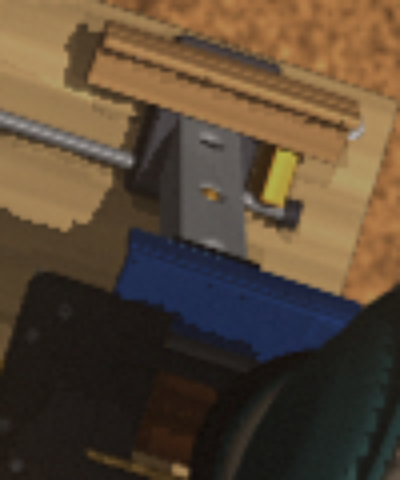

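play_rows([
  {"dx": -0.87,"dy": 0.5,"dz": 0,"turn": 0,"gripper": 0.3},
  {"dx": -0.87,"dy": 0.5,"dz": 0,"turn": 0,"gripper": 0.3},
  {"dx": 0,"dy": 0,"dz": 0,"turn": 0,"gripper": 0.3},
])

```text
t: 8.7
eef_pos: [0.4638, -0.1527, 0.2332]
orientation: [[0.001, -0.959, 0.282], [0.001, 0.282, 0.959], [-1.0, -0.001, 0.001]]
wrist_force: [4.8, 4.3, -3.9]
gripper_width: 0.848
```

play_rows([
  {"dx": -0.87,"dy": 0.5,"dz": 0,"turn": 0,"gripper": 0.3},
  {"dx": 0,"dy": 0,"dz": 0,"turn": 0,"gripper": 0.3},
])

```text
t: 8.9
eef_pos: [0.4634, -0.1526, 0.2339]
orientation: [[0.001, -0.959, 0.282], [0.001, 0.282, 0.959], [-1.0, -0.001, 0.001]]
wrist_force: [5.8, 4.1, -3.8]
gripper_width: 0.846
```

```bash
python3 shot.py 8 top; python3 - <<'E'
import cv2
t=cv2.imread("pics/top8.png")[225:345,350:450]
cv2.imwrite("pics/b8.png",cv2.resize(t,None,fx=4,fy=4))
E
```

```text
8.95 [ 0.4634 -0.1526  0.2339] [ 4.4  3.9 -3.6] 0.8511549031970035
```

View pics/b8.png

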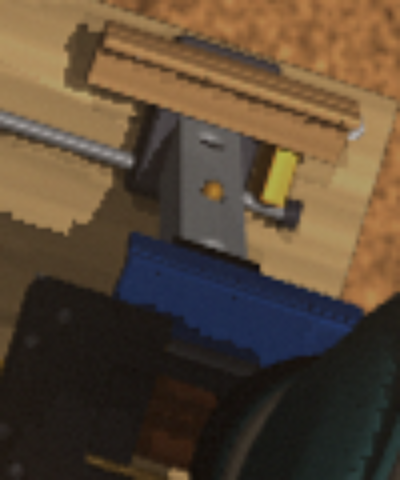

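play_rows([
  {"dx": -0.87,"dy": 0.5,"dz": 0,"turn": 0,"gripper": 0.3},
  {"dx": -0.6,"dy": 0.3,"dz": 0,"turn": 0,"gripper": 0.3},
  {"dx": 0,"dy": 0,"dz": 0,"turn": 0,"gripper": 0.3},
  {"dx": 0,"dy": 0,"dz": 0,"turn": 0,"gripper": 0.3},
])

```text
t: 9.35
eef_pos: [0.4626, -0.1524, 0.2353]
orientation: [[0.001, -0.959, 0.282], [0.001, 0.282, 0.959], [-1.0, -0.001, 0.001]]
wrist_force: [4.9, 4.5, -3.5]
gripper_width: 0.848
```

```bash
python3 shot.py 9 top; python3 - <<'E'
import cv2
t=cv2.imread("pics/top9.png")[255:290,380:425]
cv2.imwrite("pics/b9.png",cv2.resize(t,None,fx=10,fy=10,interpolation=cv2.INTER_NEAREST))
E
```

```text
9.4 [ 0.4626 -0.1524  0.2353] [ 5.1  3.5 -4.5] 0.8494597940702582
```

View pics/b9.png

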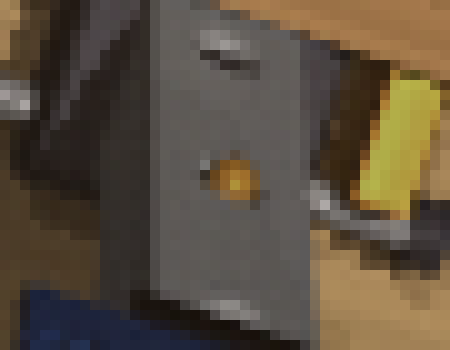

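play_rows([
  {"dx": -0.87,"dy": 0.5,"dz": 0,"turn": 0,"gripper": 0.3},
  {"dx": 0,"dy": 0,"dz": 0,"turn": 0,"gripper": 0.3},
])

```text
t: 9.6
eef_pos: [0.4624, -0.1523, 0.2357]
orientation: [[0.002, -0.959, 0.282], [0.001, 0.282, 0.959], [-1.0, -0.001, 0.001]]
wrist_force: [6.2, 3.7, -6.6]
gripper_width: 0.846
```

play_rows([
  {"dx": -0.87,"dy": 0.5,"dz": 0,"turn": 0,"gripper": 0.3},
  {"dx": 0,"dy": 0,"dz": 0,"turn": 0,"gripper": 0.3},
])

```text
t: 9.8
eef_pos: [0.4623, -0.1523, 0.2359]
orientation: [[0.002, -0.959, 0.282], [0.001, 0.282, 0.959], [-1.0, -0.002, 0.001]]
wrist_force: [8.4, 3.0, -10.1]
gripper_width: 0.846
```

```bash
python3 shot.py 10 top; python3 - <<'E'
import cv2
t=cv2.imread("pics/top10.png")[255:290,380:425]
cv2.imwrite("pics/b10.png",cv2.resize(t,None,fx=10,fy=10,interpolation=cv2.INTER_NEAREST))
E
```

```text
9.85 [ 0.4623 -0.1523  0.2359] [  7.7   2.4 -10.7] 0.8505185587147718
```

View pics/b10.png

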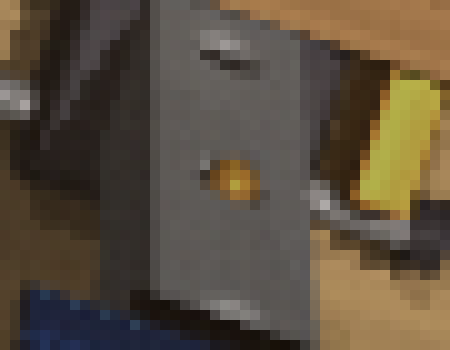

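play_rows([
  {"dx": 0.87,"dy": -0.5,"dz": 0,"turn": 0,"gripper": 0.3},
  {"dx": 0.87,"dy": -0.5,"dz": 0,"turn": 0,"gripper": 0.3},
  {"dx": 0.87,"dy": -0.5,"dz": 0,"turn": 0,"gripper": 0.3},
  {"dx": 0.87,"dy": -0.5,"dz": 0,"turn": 0,"gripper": 0.3},
  {"dx": 0,"dy": 0,"dz": 0,"turn": 0,"gripper": 0.3},
])

```text
t: 10.35
eef_pos: [0.463, -0.1525, 0.2346]
orientation: [[0.001, -0.959, 0.282], [0.001, 0.282, 0.959], [-1.0, -0.001, 0.001]]
wrist_force: [2.5, 4.2, 1.9]
gripper_width: 0.852
```

play_rows([
  {"dx": 0.87,"dy": -0.5,"dz": 0,"turn": 0,"gripper": 0.3},
  {"dx": 0.87,"dy": -0.5,"dz": 0,"turn": 0,"gripper": 0.3},
  {"dx": 0,"dy": 0,"dz": 0,"turn": 0,"gripper": 0.3},
])

```text
t: 10.65
eef_pos: [0.4639, -0.1528, 0.233]
orientation: [[0.001, -0.959, 0.282], [0.001, 0.282, 0.959], [-1.0, -0.001, 0.001]]
wrist_force: [1.9, 5.1, 3.6]
gripper_width: 0.846
```

```bash
python3 shot.py 11 top; python3 - <<'E'
import cv2
t=cv2.imread("pics/top11.png")[255:290,380:425]
cv2.imwrite("pics/b11.png",cv2.resize(t,None,fx=10,fy=10,interpolation=cv2.INTER_NEAREST))
E
```

```text
10.7 [ 0.4639 -0.1528  0.233 ] [2.8 4.4 2.4] 0.8480481062207305
```

View pics/b11.png

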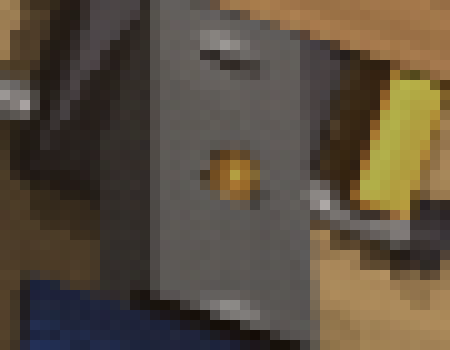

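play_rows([
  {"dx": 0.87,"dy": -0.5,"dz": 0,"turn": 0,"gripper": 0.3},
  {"dx": 0.87,"dy": -0.5,"dz": 0,"turn": 0,"gripper": 0.3},
  {"dx": 0,"dy": 0,"dz": 0,"turn": 0,"gripper": 0.3},
])

```text
t: 11.0
eef_pos: [0.4641, -0.1528, 0.2326]
orientation: [[0.0, -0.959, 0.282], [0.001, 0.282, 0.959], [-1.0, -0.0, 0.001]]
wrist_force: [-1.1, 5.3, 9.6]
gripper_width: 0.847
```

play_rows([
  {"dx": -0.87,"dy": 0.5,"dz": 0,"turn": 0,"gripper": 0.3},
  {"dx": -0.87,"dy": 0.5,"dz": 0,"turn": 0,"gripper": 0.3},
  {"dx": -0.4,"dy": 0.2,"dz": 0,"turn": 0,"gripper": 0.3},
  {"dx": 0,"dy": 0,"dz": 0,"turn": 0,"gripper": 0},
  {"dx": 0,"dy": 0,"dz": 0,"turn": 0,"gripper": 0},
  {"dx": 0,"dy": 0,"dz": 0,"turn": 0,"gripper": 0},
  {"dx": 0,"dy": 0,"dz": 0,"turn": 0,"gripper": 0},
  {"dx": -5,"dy": 0,"dz": 0,"turn": 0,"gripper": 0},
  {"dx": -15,"dy": 0,"dz": 0,"turn": 0,"gripper": 0},
  {"dx": -25,"dy": 0,"dz": 0,"turn": 0,"gripper": 0},
  {"dx": -25,"dy": 0,"dz": 0,"turn": 0,"gripper": 0},
])

```text
t: 12.1
eef_pos: [0.463, -0.1531, 0.3042]
orientation: [[-0.001, -0.959, 0.282], [0.0, 0.282, 0.959], [-1.0, 0.001, -0.0]]
wrist_force: [1.0, -0.4, 0.1]
gripper_width: 1.0
```

```bash
python3 shot.py 12 top wrist side; python3 - <<'E'
import cv2
t=cv2.imread("pics/top12.png")[255:290,380:425]
s=cv2.imread("pics/side12.png")[155:265,325:435]
cv2.imwrite("pics/b12.png",cv2.hconcat([cv2.resize(t,None,fx=8,fy=8,interpolation=cv2.INTER_NEAREST),cv2.resize(s,(280,280))]))
E
```

```text
12.25 [ 0.4641 -0.1536  0.3049] [-0.3 -0.1  0.1] 0.997260195008361
```

View pics/b12.png

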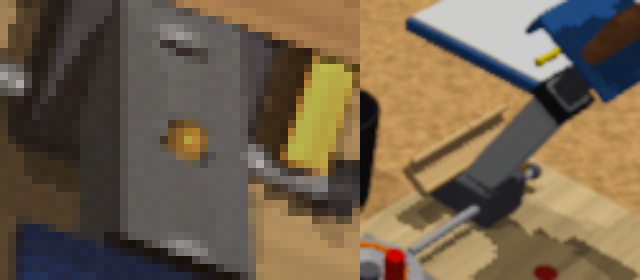

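View pics/wrist12.png

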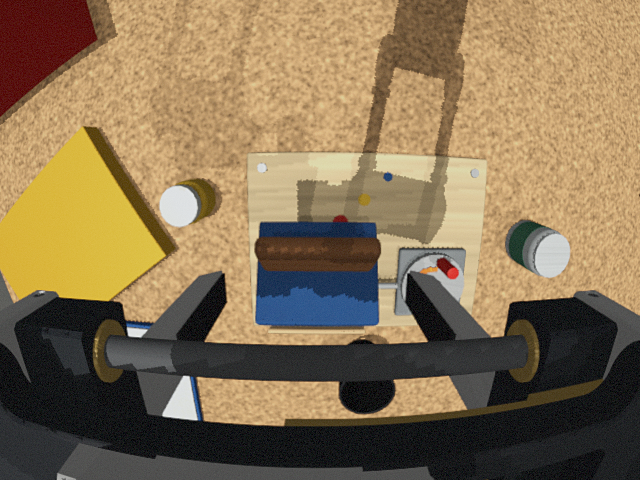

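```bash
cat > knob.py <<'E'
import sys
from h import *
tag=sys.argv[1]; ex=np.array([.9593,-.2823,0]);ey=np.array([.2823,.9593,0])
A=np.array([.605,-.0328])
for n in("top","side"):
    im=cv2.imread(f"pics/{n}{tag}.png");h=cv2.cvtColor(im,cv2.COLOR_BGR2HSV)
    m=(((h[...,0]<6)|(h[...,0]>174))&(h[...,1]>180)&(h[...,2]>110)).astype(np.uint8)
    N,l,s,c=cv2.connectedComponentsWithStats(m)
    for i in range(1,N):
        if s[i,4]>15:
            z=.089 if n=="top" else .068
            u,v=c[i]; p=onz(n+tag,u,v,z); d=p[:2]-A
            print(n,s[i],c[i].round(1),p.round(4),"r",np.hypot(*d).round(4),"th",np.arctan2(d@ey[:2],-(d@ex[:2])).round(3))
E
python3 knob.py 12; python3 knob.py 0
```

```text
top [304 254   8   8  55] [307.4 257.7] [ 0.5746 -0.0171  0.089 ] r 0.0342 th 0.191
side [633 101   7  23  85] [636.8 109. ] [ 0.0744 -1.1566  0.068 ] r 1.2428 th -1.416
side [335 253   8   5  33] [338.2 255.1] [ 0.5867 -0.039   0.068 ] r 0.0194 th -0.612
top [304 254   8   8  53] [307.3 257.6] [ 0.5747 -0.0169  0.089 ] r 0.0342 th 0.198
side [633 101   7  23  84] [636.8 109. ] [ 0.0743 -1.1564  0.068 ] r 1.2427 th -1.416
side [335 253   8   5  33] [338.2 255.1] [ 0.5867 -0.039   0.068 ] r 0.0194 th -0.612
```

View pics/top12.png

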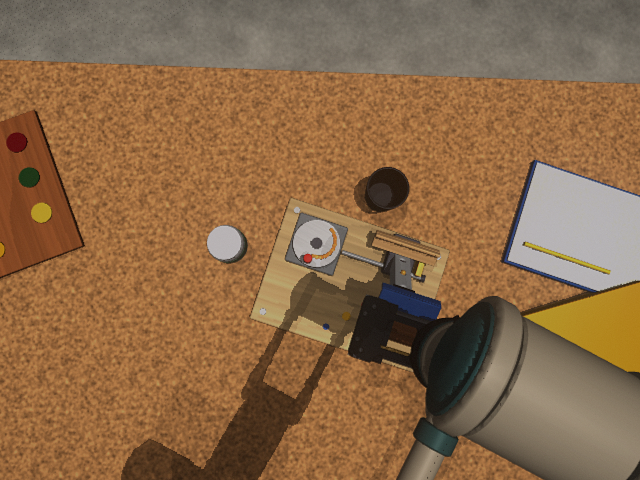

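play_rows([
  {"dx": -5,"dy": -8,"dz": 18,"turn": 0,"gripper": 0.45},
  {"dx": 0,"dy": -15,"dz": 36,"turn": 0,"gripper": 0.45},
  {"dx": 0,"dy": -15,"dz": 36,"turn": 0,"gripper": 0.45},
  {"dx": 0,"dy": -15,"dz": 36,"turn": 0,"gripper": 0.45},
  {"dx": 0,"dy": -10,"dz": 24,"turn": 0,"gripper": 0.45},
  {"dx": 0,"dy": -5,"dz": 12,"turn": 0,"gripper": 0.45},
  {"dx": 20,"dy": 0,"dz": 0,"turn": 0,"gripper": 0.45},
  {"dx": 40,"dy": 0,"dz": 0,"turn": 0,"gripper": 0.45},
  {"dx": 40,"dy": 0,"dz": 0,"turn": 0,"gripper": 0.45},
  {"dx": 40,"dy": 0,"dz": 0,"turn": 0,"gripper": 0.45},
  {"dx": 30,"dy": 0,"dz": 0,"turn": 0,"gripper": 0.45},
  {"dx": 15,"dy": 0,"dz": 0,"turn": 0,"gripper": 0.45},
  {"dx": 0,"dy": 0,"dz": 0,"turn": 0,"gripper": 0.45},
], squeeze=20)

```text
t: 13.55
eef_pos: [0.5711, -0.0171, 0.12]
orientation: [[-0.007, -0.959, 0.282], [0.001, 0.282, 0.959], [-1.0, 0.007, -0.001]]
wrist_force: [0.2, 0.0, 0.7]
gripper_width: 0.548
```

```bash
python3 shot.py 13 wrist
```

```text
13.6 [ 0.5726 -0.0173  0.1219] [1.1 0.6 0.5] 0.5495519490167237
```

View pics/wrist13.png

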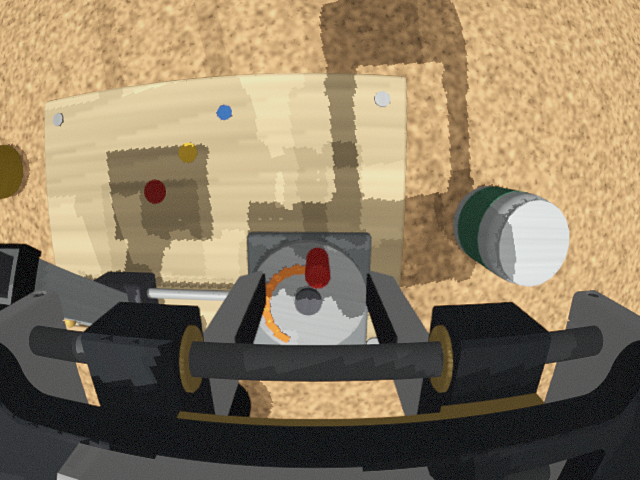

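play_rows([
  {"dx": 15,"dy": -2,"dz": 0,"turn": 0,"gripper": 0.45},
  {"dx": 20,"dy": 0,"dz": 0,"turn": 0,"gripper": 0.45},
  {"dx": 18,"dy": 0,"dz": 0,"turn": 0,"gripper": 0.45},
  {"dx": 10,"dy": 0,"dz": 0,"turn": 0,"gripper": 0.45},
  {"dx": 0,"dy": 0,"dz": 0,"turn": 0,"gripper": 0.45},
  {"dx": 0,"dy": 0,"dz": 0,"turn": 0,"gripper": 1},
  {"dx": 0,"dy": 0,"dz": 0,"turn": 0,"gripper": 1},
  {"dx": 0,"dy": 0,"dz": 0,"turn": 0,"gripper": 1},
  {"dx": 0,"dy": 0,"dz": 0,"turn": 0,"gripper": 1},
  {"dx": 0,"dy": 0,"dz": 0,"turn": 0,"gripper": 1},
  {"dx": 0,"dy": 0,"dz": 0,"turn": 0,"gripper": 1},
], squeeze=20)

```text
t: 14.7
eef_pos: [0.5763, -0.0175, 0.0607]
orientation: [[0.001, -0.96, 0.282], [-0.0, 0.282, 0.96], [-1.0, -0.001, -0.0]]
wrist_force: [-0.9, -0.5, 2.7]
gripper_width: 0.165
```

```bash
python3 shot.py 14 wrist; python3 - <<'E'
import numpy as np
# arc increments, start .195, 36 rows to 3.16 (+ overshoot)
th=np.linspace(.195,3.2,31);p=34*np.c_[np.cos(th),np.sin(th)];print(np.diff(p,axis=0).round(1).tolist())
E
```

```text
14.75 [ 0.5763 -0.0175  0.0607] [ 0.5 -0.3  1.7] 0.16319161179246713
[[-0.8, 3.3], [-1.2, 3.2], [-1.5, 3.1], [-1.8, 2.9], [-2.0, 2.7], [-2.3, 2.5], [-2.5, 2.3], [-2.8, 2.0], [-2.9, 1.7], [-3.1, 1.4], [-3.2, 1.1], [-3.3, 0.8], [-3.4, 0.4], [-3.4, 0.1], [-3.4, -0.3], [-3.4, -0.6], [-3.3, -0.9], [-3.2, -1.3], [-3.0, -1.6], [-2.9, -1.9], [-2.7, -2.1], [-2.4, -2.4], [-2.2, -2.6], [-1.9, -2.8], [-1.6, -3.0], [-1.3, -3.1], [-1.0, -3.3], [-0.6, -3.3], [-0.3, -3.4], [0.0, -3.4]]
```

View pics/wrist14.png

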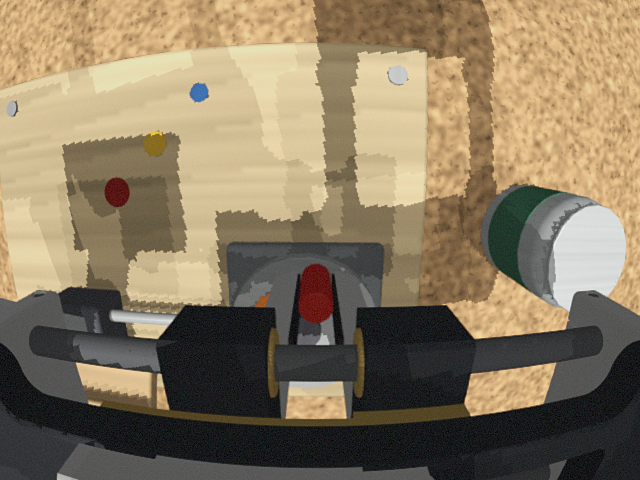

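play_rows([
  {"dx": 0,"dy": -0.8,"dz": 3.3,"turn": 0,"gripper": 1},
  {"dx": 0,"dy": -1.2,"dz": 3.2,"turn": 0,"gripper": 1},
  {"dx": 0,"dy": -1.5,"dz": 3.1,"turn": 0,"gripper": 1},
  {"dx": 0,"dy": -1.8,"dz": 2.9,"turn": 0,"gripper": 1},
  {"dx": 0,"dy": -2.0,"dz": 2.7,"turn": 0,"gripper": 1},
  {"dx": 0,"dy": -2.3,"dz": 2.5,"turn": 0,"gripper": 1},
  {"dx": 0,"dy": -2.5,"dz": 2.3,"turn": 0,"gripper": 1},
  {"dx": 0,"dy": -2.8,"dz": 2.0,"turn": 0,"gripper": 1},
], squeeze=20)

```text
t: 15.55
eef_pos: [0.5965, -0.0008, 0.0606]
orientation: [[-0.001, -0.96, 0.281], [-0.001, 0.281, 0.96], [-1.0, 0.0, -0.001]]
wrist_force: [-2.5, -3.9, 5.5]
gripper_width: 0.166
```

```bash
python3 shot.py 15 wrist; python3 - <<'E'
import numpy as np
th=np.linspace(.195,3.2,31)[8];print(np.array([.605,-.0328])+.034*(-np.cos(th)*np.array([.9593,-.2823])+np.sin(th)*np.array([.2823,.9593])))
E
```

```text
15.6 [ 0.5972 -0.0007  0.0606] [-2.4 -3.8  5.8] 0.16547811031785817
[ 5.95334414e-01 -2.03705755e-04]
```

View pics/wrist15.png

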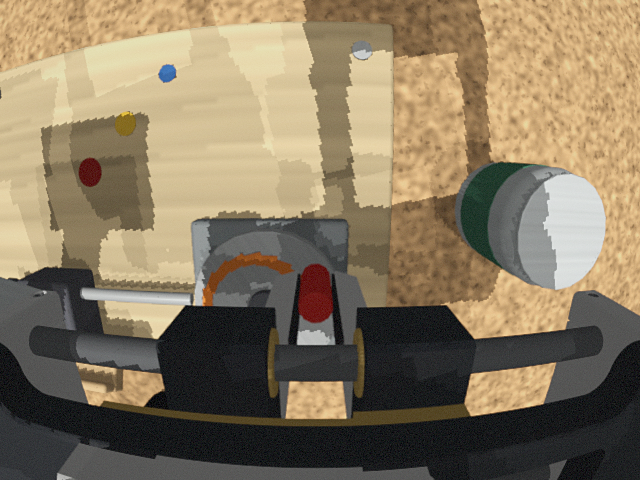

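play_rows([
  {"dx": 0,"dy": -2.9,"dz": 1.7,"turn": 0,"gripper": 1},
  {"dx": 0,"dy": -3.1,"dz": 1.4,"turn": 0,"gripper": 1},
  {"dx": 0,"dy": -3.2,"dz": 1.1,"turn": 0,"gripper": 1},
  {"dx": 0,"dy": -3.3,"dz": 0.8,"turn": 0,"gripper": 1},
  {"dx": 0,"dy": -3.4,"dz": 0.4,"turn": 0,"gripper": 1},
  {"dx": 0,"dy": -3.4,"dz": 0.1,"turn": 0,"gripper": 1},
  {"dx": 0,"dy": -3.4,"dz": -0.3,"turn": 0,"gripper": 1},
  {"dx": 0,"dy": -3.4,"dz": -0.6,"turn": 0,"gripper": 1},
  {"dx": 0,"dy": -3.3,"dz": -0.9,"turn": 0,"gripper": 1},
  {"dx": 0,"dy": -3.2,"dz": -1.3,"turn": 0,"gripper": 1},
], squeeze=20)

```text
t: 16.6
eef_pos: [0.6268, -0.0062, 0.0606]
orientation: [[-0.004, -0.959, 0.282], [0.002, 0.282, 0.959], [-1.0, 0.004, 0.001]]
wrist_force: [-5.8, -0.4, 7.6]
gripper_width: 0.159
```

```bash
python3 shot.py 16 wrist; python3 - <<'E'
import numpy as np
th=np.linspace(.195,3.2,31)[18];print(np.array([.605,-.0328])+.034*(-np.cos(th)*np.array([.9593,-.2823])+np.sin(th)*np.array([.2823,.9593])))
E
```

```text
16.65 [ 0.6273 -0.0067  0.0606] [-4.4 -1.2  7.3] 0.16883842542570635
[ 0.62724938 -0.00709188]
```

View pics/wrist16.png

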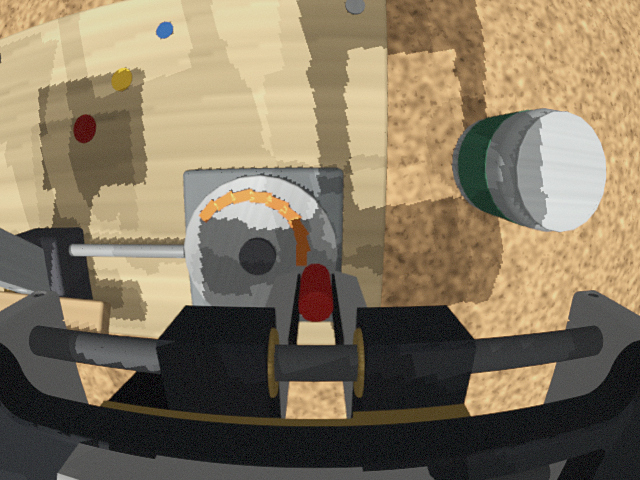

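play_rows([
  {"dx": 0,"dy": -3.0,"dz": -1.6,"turn": 0,"gripper": 1},
  {"dx": 0,"dy": -2.9,"dz": -1.9,"turn": 0,"gripper": 1},
  {"dx": 0,"dy": -2.7,"dz": -2.1,"turn": 0,"gripper": 1},
  {"dx": 0,"dy": -2.4,"dz": -2.4,"turn": 0,"gripper": 1},
  {"dx": 0,"dy": -2.2,"dz": -2.6,"turn": 0,"gripper": 1},
  {"dx": 0,"dy": -1.9,"dz": -2.8,"turn": 0,"gripper": 1},
  {"dx": 0,"dy": -1.6,"dz": -3.0,"turn": 0,"gripper": 1},
  {"dx": 0,"dy": -1.3,"dz": -3.1,"turn": 0,"gripper": 1},
  {"dx": 0,"dy": -1.0,"dz": -3.3,"turn": 0,"gripper": 1},
], squeeze=20)

```text
t: 17.55
eef_pos: [0.6403, -0.0314, 0.0606]
orientation: [[-0.0, -0.959, 0.283], [0.005, 0.283, 0.959], [-1.0, 0.002, 0.005]]
wrist_force: [-2.1, 4.2, 6.1]
gripper_width: 0.164
```

play_rows([
  {"dx": 0,"dy": -0.6,"dz": -3.3,"turn": 0,"gripper": 1},
  {"dx": 0,"dy": -0.3,"dz": -2.5,"turn": 0,"gripper": 1},
  {"dx": 0,"dy": 0,"dz": -2,"turn": 0,"gripper": 1},
  {"dx": 0,"dy": 0,"dz": 0,"turn": 0,"gripper": 1},
])

```text
t: 17.95
eef_pos: [0.6397, -0.0401, 0.0606]
orientation: [[0.001, -0.959, 0.283], [0.004, 0.283, 0.959], [-1.0, -0.0, 0.004]]
wrist_force: [-0.1, 2.7, 5.8]
gripper_width: 0.165
```

```bash
python3 shot.py 17 wrist; python3 - <<'E'
import numpy as np
th=np.pi;print(np.array([.605,-.0328])+.034*(-np.cos(th)*np.array([.9593,-.2823])+np.sin(th)*np.array([.2823,.9593])))
E
```

```text
18.0 [ 0.6397 -0.0402  0.0606] [-1.6  2.9  4.8] 0.16259158406248483
[ 0.6376162 -0.0423982]
```

View pics/wrist17.png

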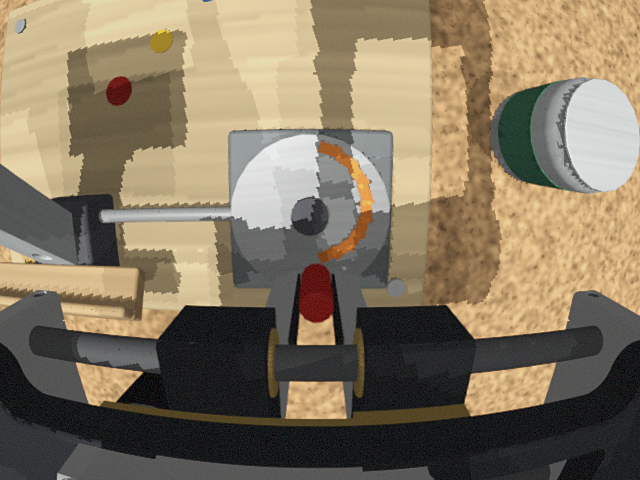

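Nearly home; push gently on until the stop loads up.

play_rows([
  {"dx": 0,"dy": 0,"dz": -2,"turn": 0,"gripper": 1},
  {"dx": 0,"dy": 0.2,"dz": -2,"turn": 0,"gripper": 1},
  {"dx": 0,"dy": 0,"dz": 0,"turn": 0,"gripper": 1},
])

```text
t: 18.3
eef_pos: [0.6388, -0.0436, 0.0606]
orientation: [[0.002, -0.959, 0.283], [0.004, 0.283, 0.959], [-1.0, -0.001, 0.005]]
wrist_force: [-0.2, 6.8, 4.3]
gripper_width: 0.164
```

play_rows([
  {"dx": 0,"dy": 0,"dz": -2,"turn": 0,"gripper": 1},
  {"dx": 0,"dy": 0,"dz": 0,"turn": 0,"gripper": 1},
])

```text
t: 18.5
eef_pos: [0.6388, -0.0437, 0.0607]
orientation: [[0.003, -0.959, 0.284], [0.007, 0.284, 0.959], [-1.0, -0.001, 0.008]]
wrist_force: [2.3, 9.5, 4.9]
gripper_width: 0.163
```

play_rows([
  {"dx": 0,"dy": 0,"dz": 0,"turn": 0,"gripper": 1},
  {"dx": 0,"dy": 0,"dz": 2.5,"turn": 0,"gripper": 1},
  {"dx": 0,"dy": 0,"dz": 0,"turn": 0,"gripper": 0.5},
  {"dx": 0,"dy": 0,"dz": 0,"turn": 0,"gripper": 0.5},
  {"dx": 0,"dy": 0,"dz": 0,"turn": 0,"gripper": 0.5},
  {"dx": 0,"dy": 0,"dz": 0,"turn": 0,"gripper": 0.5},
  {"dx": -10,"dy": 0,"dz": 0,"turn": 0,"gripper": 0.5},
  {"dx": -25,"dy": 0,"dz": 0,"turn": 0,"gripper": 0.5},
  {"dx": -40,"dy": 0,"dz": 0,"turn": 0,"gripper": 0.5},
  {"dx": -45,"dy": 0,"dz": 0,"turn": 0,"gripper": 0.5},
  {"dx": -45,"dy": 0,"dz": 0,"turn": 0,"gripper": 0.5},
  {"dx": -40,"dy": 0,"dz": 0,"turn": 0,"gripper": 0.5},
  {"dx": -20,"dy": 0,"dz": 40,"turn": 0,"gripper": 0.5},
  {"dx": 0,"dy": 0,"dz": 45,"turn": 0,"gripper": 0.5},
  {"dx": 0,"dy": 0,"dz": 45,"turn": 0,"gripper": 0.5},
  {"dx": 0,"dy": 0,"dz": 45,"turn": 0,"gripper": 0.5},
  {"dx": 0,"dy": 0,"dz": 45,"turn": 0,"gripper": 0.5},
  {"dx": 0,"dy": 0,"dz": 0,"turn": 0,"gripper": 0.5},
])

```text
t: 20.3
eef_pos: [0.7004, 0.1713, 0.2849]
orientation: [[0.0, -0.961, 0.276], [0.003, 0.276, 0.961], [-1.0, 0.0, 0.003]]
wrist_force: [0.6, 0.0, -0.4]
gripper_width: 0.501
```

```bash
python3 shot.py 18 top side; python3 knob.py 18; python3 - <<'E'
import cv2
t=cv2.imread("pics/top18.png")[185:385,200:500]
s=cv2.imread("pics/side18.png")[140:365,265:490]
cv2.imwrite("pics/b18.png",cv2.vconcat([cv2.resize(t,(600,400)),cv2.resize(s,(600,600))])[:, :] if 0 else cv2.resize(t,(750,500)))
E
```

```text
20.4 [0.6997 0.1662 0.2853] [-0.9 -0.5  0.7] 0.49510801948778244
top [319 219   9   8  57] [323.1 222.5] [ 0.637  -0.0428  0.089 ] r 0.0336 th -3.126
side [633 101   7  23  87] [636.8 109.2] [ 0.0743 -1.1546  0.068 ] r 1.241 th -1.415
side [312 234   8   6  39] [315.8 236.6] [ 0.6522 -0.0672  0.068 ] r 0.0583 th -2.798
```

View pics/b18.png

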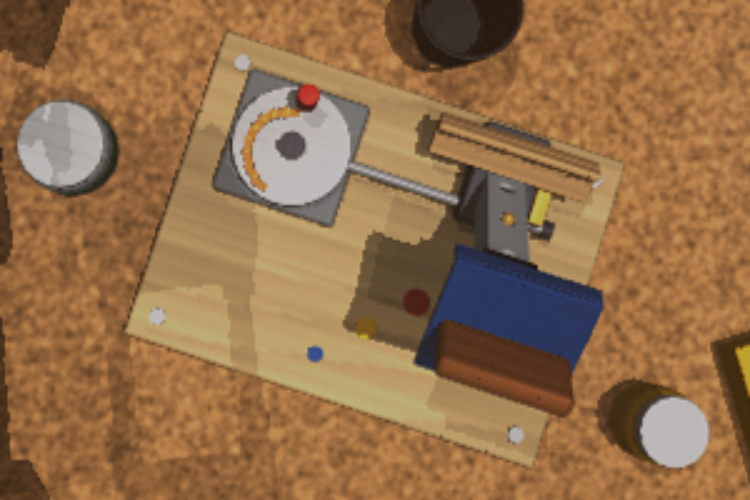

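View pics/side18.png

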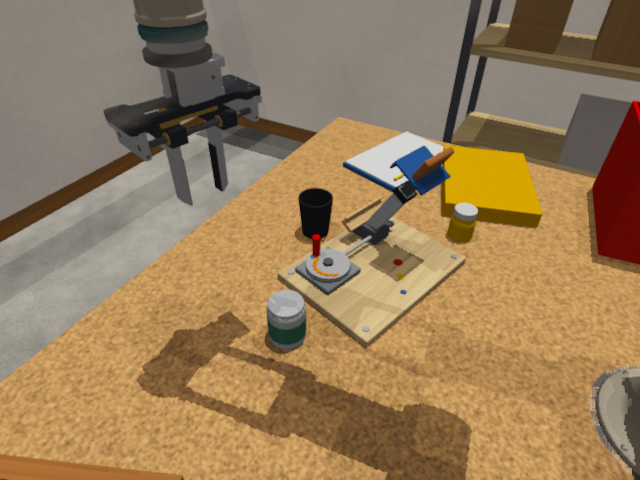

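```bash
python3 -c "
from station import manip
s=manip.observe();print(s['t'],s['joint_velocities'],s['wrist_force']);print(manip.job_done())"
```

```text
20.4 [-1.94320868 -0.91266985  0.96052877 -0.53111788  0.06018509 -0.01832934] [-0.87721628 -0.54842491  0.69879237]
the job is handed in; nothing more can be done
None
```

I drew the mast out by its bar until the brass button came through the middle hole, let go, and turned the cam half a turn clockwise to its stop. I handed the job in at 20.4 s. It reports no verdict, so what follows rests on my own checks.

**Grip:** The moves only allow a turn about the tool's own axis, so I could not lean the fingers 30 degrees as you described. I gripped the bar across its 80 mm length with the fingers vertical instead, and it held.

**Mast:**
- I drew it out about 36 mm. The top picture shows the brass button in the middle hole.
- Pulling and pushing were both blocked. About 2 mm of commanded motion gave only about 0.5 mm of movement while the force rose to about 10 N each way.
- The total free travel was about 3 mm, including give in the grip, which is more than the 1 mm of play stated.
- I did not measure how far the button stands out.

**Cam:** At the stop the knob stopped moving and the force rose to about 10 N. The last picture puts it within 0.02 rad of pi by the top camera. The simple side-camera estimate disagreed; it was already unreliable before the turn. I did not measure the bolt directly, since it follows the cam.

**Jar, cup and tin:** All three stand upright in the last pictures, with no visible shift from the start. I compared them by eye and did not measure the distances. The arm ended clear of everything, with about 1 N on the wrist. It was still settling slightly when I handed in.

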